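Break down the drive-part stacks: dishes and keyed arbor

TASK

Take the two stacks of drive parts apart: set the red, blue and yellow parts each in the middle of the parts dish of its own colour, and test-seat the black pulley on the upright keyed arbor, its keyway over the key, pushed fully down. Everything stays the right way up and is let go; leave the grease tin and the spanner where they are.

Things in the scene. Friction and masses are not known exactly. Their poses are not given: they have to be found in the camera images.
- pinion: small toothed gear with red faces and steel teeth, 42 mm diameter, 26 mm high, flat top and bottom, about 0.16 kg; origin: centre of its underside; z up along its axis. At the start it lies centred within a few mm on the pulley or on the yellow gear (whichever the coupling is not on)
- coupling: plain round blue coupling hub with a thin steel band, 40 mm diameter, 26 mm high, about 0.14 kg; origin: centre of its underside; z up along its axis. At the start it lies centred within a few mm on the pulley or on the yellow gear (whichever the pinion is not on)
- gear: larger toothed gear with yellow faces and steel teeth, 60 mm diameter, 24 mm high, about 0.4 kg; origin: centre of its underside; z up along its axis. At the start it stands on the bench as the bottom of a stack of two
- pulley: black V-belt pulley with steel hub, 60 mm diameter, 24 mm high, 0.3 kg; through bore 26 mm wide; on its +x side a keyway through its full height, 8.4 mm wide, to 18 mm from the axis, marked by a white stripe on the top face. Origin: centre of underside; z up, x to the keyway. At the start it stands on the bench as the bottom of a stack of two
- dish_red: fixed round steel parts dish with a red rim and a red ring painted on its floor, 118 mm across outside, 110 mm inside, rim 8 mm high; origin: centre of its underside, its floor is 3 mm above that; z up
- dish_blue: fixed round steel parts dish with a blue rim and a blue ring painted on its floor, 118 mm across outside, 110 mm inside, rim 8 mm high; origin: centre of its underside, its floor is 3 mm above that; z up
- dish_yellow: fixed round steel parts dish with a yellow rim and a yellow ring painted on its floor, 118 mm across outside, 110 mm inside, rim 8 mm high; origin: centre of its underside, its floor is 3 mm above that; z up
- arbor: fixed arbor: green round base 110 mm across, 10 mm high; upright steel shaft, diameter 21.6 mm, 34 mm above the base, top 8 mm tapered; brass key on its +x side (white stripe on the base), 4.4 mm wide, to 15.5 mm from the axis, up to 21 mm above the base. Origin: centre of underside; z up, x to the key. Seated, the pulley rests on the base top, keyway over key, about 2 mm play
- tin: grey closed grease tin, 56 mm diameter, 50 mm high, loose, standing among the dishes and stacks; origin: centre of its underside. Not to be disturbed
- spanner: steel spanner lying loose on the bench beyond the work, roughly along y; origin: underside, along its handle. Not to be disturbed
Mind the look-alikes: they are no part of the job. What is shaped like the pinion but green is not meant. Leave any orange look-alike of the gear alone.

How it is judged:
By the outcome, as a careful person would: the job done as asked, in the order asked, and still so for the second after the job is handed in, with the robot touching nothing.
It also fails if it takes over 115 s, if anything falls off the work surface, if the arm or the gripper's body presses on something with over 40 N, if the wrist force passes 120 N, or if a joint passes its speed limit or range.

ROBOT

A 6-joint arm with a two-finger parallel gripper is mounted at the origin on the work surface. World frame = base frame: x ahead of the robot, y to its left, z up, the work surface at z = 0. Lengths are in m, angles in degrees, forces in N, time in s.
With the tool pointing down it reaches from about 0.4 to 0.825 m from the base axis. Payload 7 kg.
Tool frame: the origin (TCP) lies midway between the tips of the shut fingers; the grasp point (between the pads) lies 19 mm behind it; z points along the fingers, y is the line along which they close (so a half turn about z gives the same grasp; the last joint's range is limited). The gripper opens to 88 mm and grips with 3 to 60 N. Pads are 19 mm wide; open, the fingers measure 130 mm over their backs; the gripper's body (78 mm by 193 mm) begins 47 mm behind the grasp point.
Start: joints at [80.564, 20.546, 0.682, 0, -70.136, -16.507], TCP at [0.295, 0.607, 0.227] pointing down, gripper open.
Joint ranges: [-176.03, 176.03], [-82.01, 121.73], [-58.28, 71.71], [-173.87, 95.51], [-174.79, -0.11], [-173.66, 173.66]. Speed limits (degrees/s): [136.94, 136.94, 172.46, 180, 180, 180].

INTERFACE

Orientations are given as [roll, pitch, yaw] about the fixed x, y, z axes, in that order (R = Rz(yaw) Ry(pitch) Rx(roll)).
In Python, from plant import r gives the robot as it stands. The module is installed in compiled form; this text tells all that it offers.
- The arm moves only by the tool play_rows, never from a script. Its argument "rows" is a list of rows, each an object with "slide": the shift along the tool's x, y, z as a fraction of full scale, a list of three; "delta_rot": the turn, a rotation vector about the tool's x, y, z as a fraction of full scale, a list of three; "fingers": the opening, from -1 (shut) to 1 (fully open). In form: [{"slide": [x, y, z], "delta_rot": [rx, ry, rz], "fingers": fingers}, ...]. A call has 1 to 8 rows; each row shifts and turns the commanded pose from where the row before left it, along the tool's axes as they then stand; what a row does not reach is not made up. Full scale, the value 1, is 0.15 m for a shift and 0.08 rad for a turn. A row lasts 1/8 s, in which the tool goes at most 62.5 mm and 10.7 degrees, less where a joint would pass 70% of its speed; a pose out of reach is approached as far as the arm can. A call with a number of a shift or a turn outside -1 to 1 is refused whole. A call with a gripper value outside its range is refused whole. The fingers move at their own pace and stop on an object; "squeeze" is the grip in N (left out, the last holds). Time passes only in rows, so rows that do not move let the fingers close. It gives the time, the measured TCP pose, the force, the opening and the grip force at its end, in the units of the state.
- r.get_state(): the state, without advancing time (a new reading comes with each control period).
- r.capture(name): name is "scene" or "top" or "wrist"; returns a dict with "image" (400x640x3 uint8, blue, green, red), "fx", "fy", "cx", "cy" (pixels), "R" (3x3) and "t" (3): a world point X has camera coordinates R X + t; the wrist camera has in their place "T_tool_cam" (4x4, takes a point from camera to tool coordinates, whose origin is the TCP and whose axes are the flange's). Camera axes: x right, y down, z forward; pixel columns grow to the right and rows downward; lengths in m; the calibration is good to about 2 mm. A picture is of the moment at which its call begins: read the wrist's pose just before it. There is no depth.
- r.close_job(): hands the job in; it is judged then, once.
The state is a dict: "time_s": time; "joints": joint angles; "qd": joint speeds; "joint_torque": joint torques, N m; "tcp_pos": TCP position; "eef_rot": TCP orientation; "contact_force": force on the tool from outside, world axes, zero at the start; "moment": the same for the moment, N m; "gripper_width": finger opening in m; "gripper_force": force on a finger pad.
Only numpy, scipy, OpenCV 4.12 (cv2) and the standard library are available. Lean on these libraries where they do the work, as an engineer would, in place of code of your own. Each camera call takes 0.05 s, during which the arm holds its last target. There are 200 camera calls.

## Working session

There is one attempt and no reset: what is moved stays moved. The work goes in short steps, Python scripts to look and compute and a tool call to move; the robot and the scene stay as the last step left them, time stands still between calls to the robot, and variables do not carry over. Pictures are saved under pics/ and viewed, at most 14 in all, crops included, and the job is handed in when it is done.

Besides the shell and the picture viewer there is one more tool, called by a JSON object that holds its "method" and its "body", one argument or row to a line. play_rows: Moves the arm, as the interface text tells. Shift numbers are shares of 0.15 m and turn numbers shares of 0.08 rad, none past 1 either way. Its arguments: {"type":"object","properties":{"rows":{"type":"array"},"squeeze":{"type":"number"}},"required":["rows"]}

```bash
mkdir -p pics; cat > h.py <<'E'
import numpy as np, cv2
from plant import r
from scipy.spatial.transform import Rotation as Ro
def cap(n,name=None):
    s=r.get_state(); c=r.capture(n)
    if n=='wrist':
        T=np.eye(4); T[:3,:3]=Ro.from_euler('xyz',s['eef_rot'],degrees=True).as_matrix(); T[:3,3]=s['tcp_pos']
        W=np.linalg.inv(T@np.array(c['T_tool_cam'])); c['R']=W[:3,:3]; c['t']=W[:3,3]
    c['R']=np.array(c['R']);c['t']=np.array(c['t'])
    c['image']=np.array(c['image'])
    if name: cv2.imwrite('pics/'+name+'.png',c['image'])
    return c
def ray(c,u,v,z):
    d=c['R'].T@np.array([(u-c['cx'])/c['fx'],(v-c['cy'])/c['fy'],1]); o=-c['R'].T@c['t']
    return (o+d*(z-o[2])/d[2])[:2]
def proj(c,X):
    p=c['R']@np.array(X)+c['t']; return c['fx']*p[0]/p[2]+c['cx'],c['fy']*p[1]/p[2]+c['cy']
E
python3 -c "
from h import *
print(r.get_state())
for n in ('scene','top','wrist'):
    c=cap(n,n+'0'); print(n,c['fx'],(-c['R'].T@c['t']).round(3),c['R'].round(2).tolist())
c=cap('wrist'); print(c['T_tool_cam'])
"
```

```text
{'time_s': 0.0, 'joints': array([ 8.05635679e+01,  2.05913312e+01,  6.34603503e-01, -2.03562393e-02,
       -7.01335396e+01, -1.65063338e+01]), 'qd': array([-0.03082495,  0.01004539, -0.04744639, -0.07500631, -0.04685704,
        0.03764064]), 'joint_torque': array([-1.41306173e-03, -5.82718527e+01,  2.93050110e+01,  6.99699014e+00,
        6.95468858e-03, -1.54247537e-04]), 'tcp_pos': array([0.29511263, 0.60654809, 0.2256294 ]), 'eef_rot': array([ 1.79908015e+02, -7.30188451e-03, -2.59496928e+01]), 'contact_force': array([ 0.94077258, -0.23702306, -0.34009972]), 'moment': array([-0.01598894, -0.01192143, -0.06718026]), 'gripper_force': 0.0, 'gripper_width': 0.08767357252253268}
scene 376.2495155575731 [ 0.968 -0.236  0.753] [[0.61, 0.79, 0.0], [0.69, -0.52, -0.5], [-0.4, 0.31, -0.87]]
top 477.61847984557636 [0.553 0.008 1.008] [[0.02, -1.0, 0.02], [-1.0, -0.03, -0.07], [0.07, -0.02, -1.0]]
wrist 327.71839542133665 [0.371 0.569 0.384] [[-0.44, -0.9, 0.0], [-0.85, 0.42, 0.31], [-0.28, 0.13, -0.95]]
[[ 5.20060425e-04 -9.50318059e-01 -3.11280126e-01  8.44652673e-02]
 [ 9.99999820e-01  5.87447659e-04 -1.22724789e-04  4.34747943e-04]
 [ 2.99488364e-04 -3.11280006e-01  9.50318193e-01 -1.58483697e-01]
 [ 0.00000000e+00  0.00000000e+00  0.00000000e+00  1.00000000e+00]]
```

View pics/top0.png

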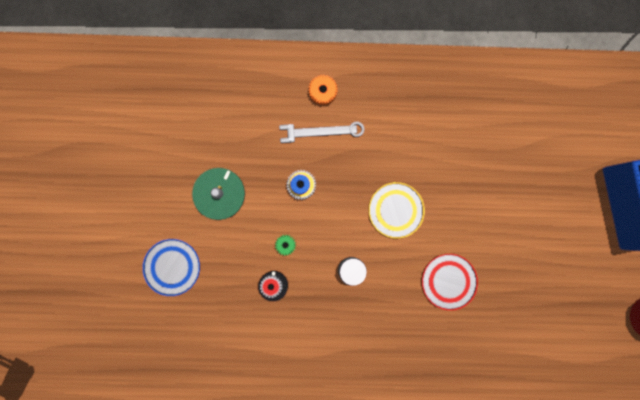

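View pics/scene0.png

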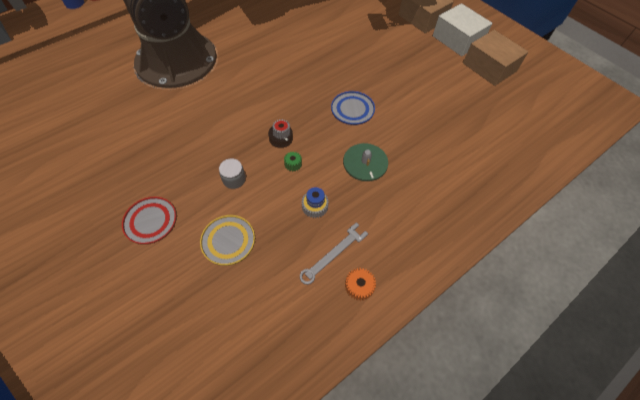

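The top view shows these things:
- Red pinion on the black pulley at (272,286). The green look-alike is at (285,245), so it is not the one meant.
- Blue coupling on the yellow gear at (301,185). The orange look-alike is at (323,90), so it is not the one meant.
- Arbor at (218,193) with its stripe at about (227,174).
- Dishes: blue (172,267), red (449,282), yellow (397,210).
- Tin at (353,271).

Next I'll confirm with an enlarged crop and measure.

```bash
cat > m.py <<'E'
from h import *
def blob(c,lo,hi,box,z,ell=False,hull=True):
    u0,v0,u1,v1=box; im=c['image'][v0:v1,u0:u1]; h=cv2.cvtColor(im,cv2.COLOR_BGR2HSV)
    if lo[0]>hi[0]: m=cv2.inRange(h,(0,lo[1],lo[2]),hi)|cv2.inRange(h,lo,(180,hi[1],hi[2]))
    else: m=cv2.inRange(h,lo,hi)
    p=cv2.findNonZero(m); 
    if p is None: return None
    cs,_=cv2.findContours(m,cv2.RETR_EXTERNAL,cv2.CHAIN_APPROX_NONE); k=max(cs,key=cv2.contourArea)
    e=cv2.fitEllipse(cv2.convexHull(k)) if len(k)>5 else ((0,0),(0,0),0)
    uv=(e[0][0]+u0,e[0][1]+v0)
    return np.round(uv,1),np.round(e[1],1),ray(c,*uv,z).round(4)
E
python3 - <<'E'
from m import *
c=cap('top')
R=((172,120,80),(8,255,255)); B=((100,130,60),(125,255,255)); Y=((22,110,110),(34,255,255)); G=((50,60,30),(90,255,255))
K=((0,0,0),(180,255,50)); W=((0,0,170),(180,60,255))
for n,(lo,hi),box,z in [('pinion',R,(250,265,295,310),.05),('coupl',B,(280,165,320,205),.05),('dred',R,(415,245,485,315),.008),('dblue',B,(135,230,210,305),.008),('dyel',Y,(360,170,430,245),.008),('gear',Y,(280,165,320,205),.024),('pulley',K,(250,265,295,310),.024),('pul stripe',W,(262,262,285,279),.024),('arbor',G,(185,160,250,225),.01),('arb stripe',W,(220,165,240,183),.01),('tin',W,(330,250,375,295),.05),('green',G,(270,230,300,260),.026)]:
    print(n,blob(c,lo,hi,box,z))
a=cv2.resize(c['image'][160:310,180:330],(600,600),interpolation=cv2.INTER_CUBIC); cv2.imwrite('pics/crop1.png',a)
E
```

```text
pinion (array([270.2, 286.4]), array([15.3, 16. ]), array([0.4329, 0.0771]))
coupl (array([299.6, 184.2]), array([17.3, 17.9]), array([0.6375, 0.0244]))
dred (array([449.5, 281.7]), array([57. , 58.2]), array([ 0.4454, -0.2927]))
dblue (array([171.2, 266.9]), array([40.5, 41.5]), array([0.463 , 0.2855]))
dyel (array([395.8, 210.1]), array([39.8, 40.1]), array([ 0.5921, -0.1784]))
gear (array([302.3, 184. ]), array([20.2, 22.4]), array([0.6404, 0.0193]))
pulley (array([273.2, 285.8]), array([25.9, 28.5]), array([0.4311, 0.073 ]))
pul stripe (array([273., 273.]), array([2.3, 4. ]), array([0.4568, 0.0742]))
arbor (array([218. , 193.4]), array([50.7, 51.4]), array([0.6174, 0.1946]))
arb stripe (array([226.5, 174.9]), array([3.9, 9.4]), array([0.6567, 0.1784]))
tin (array([352.9, 271.6]), array([26. , 26.7]), array([ 0.4656, -0.0864]))
green (array([285. , 244.8]), array([18.6, 19. ]), array([0.5147, 0.0513]))
```

View pics/crop1.png

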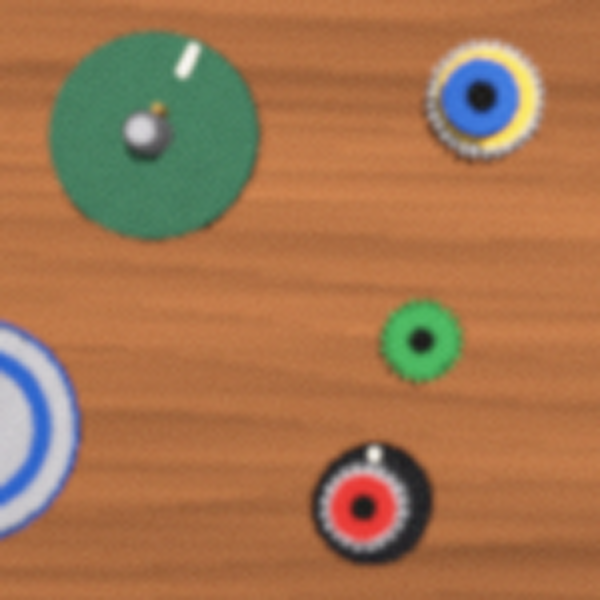

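The crop confirms it. Red, not green, sits on the pulley with the white stripe towards +x. Blue sits on the yellow gear. I'll turn the tool to yaw 0 first, so tool x = +x, tool y = −y and tool z = down.

{"method": "play_rows", "body": {
  "rows": [
    {"slide": [0,0,0],"delta_rot": [0,0,-0.945],"fingers": 1},
    {"slide": [0,0,0],"delta_rot": [0,0,-0.945],"fingers": 1},
    {"slide": [0,0,0],"delta_rot": [0,0,-0.945],"fingers": 1},
    {"slide": [0,0,0],"delta_rot": [0,0,-0.945],"fingers": 1},
    {"slide": [0,0,0],"delta_rot": [0,0,-0.945],"fingers": 1},
    {"slide": [0,0,0],"delta_rot": [0,0,-0.945],"fingers": 1},
    {"slide": [0.1,0.3,0],"delta_rot": [0,0,0],"fingers": 1},
    {"slide": [0.1,0.3,0],"delta_rot": [0,0,0],"fingers": 1}
  ],
  "squeeze": 25
}}

```text
time_s: 1.25
tcp_pos: [0.3254, 0.516, 0.2259]
eef_rot: [179.9, 0.0, 0.1]
contact_force: [0.5, -0.7, 0.7]
gripper_width: 0.0873
gripper_force: 0.0
```

{"method": "play_rows", "body": {
  "rows": [
    {"slide": [0.1,0.38,0],"delta_rot": [0,0,0],"fingers": 1},
    {"slide": [0.1,0.38,0],"delta_rot": [0,0,0],"fingers": 1},
    {"slide": [0.1,0.38,0],"delta_rot": [0,0,0],"fingers": 1},
    {"slide": [0.1,0.38,0],"delta_rot": [0,0,0],"fingers": 1},
    {"slide": [0.1,0.38,0],"delta_rot": [0,0,0],"fingers": 1},
    {"slide": [0.1,0.38,0],"delta_rot": [0,0,0],"fingers": 1},
    {"slide": [0.1,0.38,0.2],"delta_rot": [0,0,0],"fingers": 1},
    {"slide": [0,0.2,0.2],"delta_rot": [0,0,0],"fingers": 1}
  ]
}}

```text
time_s: 2.25
tcp_pos: [0.4304, 0.0892, 0.168]
eef_rot: [-179.9, -0.1, -0.1]
contact_force: [0.6, 1.9, 0.1]
gripper_width: 0.0879
gripper_force: 0.0
```

```bash
python3 - <<'E'
from m import *
c=cap('wrist','w1')
print(r.get_state()['tcp_pos'],proj(c,(.433,.077,.05)))
R=((172,120,80),(8,255,255))
print(blob(c,*R,(0,0,640,400),.05))
E
```

```text
[0.42697785 0.08623804 0.16379036] (np.float64(329.80856992464624), np.float64(185.95518637568156))
(array([328.7, 187.1]), array([34.2, 35.7]), array([0.432 , 0.0779]))
```

View pics/w1.png

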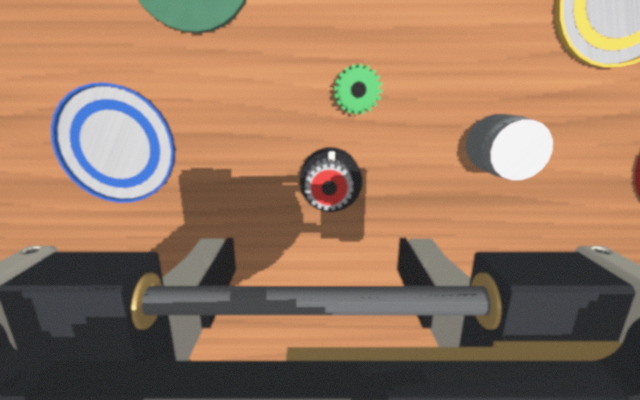

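The wrist view shows the pinion at (329,187) on the pulley. The blue dish is on the left, with the green pinion and the tin clear of it. I'll descend and grip.

{"method": "play_rows", "body": {
  "rows": [
    {"slide": [0.037,0.057,0.1],"delta_rot": [0,0,0],"fingers": 1},
    {"slide": [0,0,0.25],"delta_rot": [0,0,0],"fingers": 1},
    {"slide": [0,0,0.25],"delta_rot": [0,0,0],"fingers": 1},
    {"slide": [0,0,0.2],"delta_rot": [0,0,0],"fingers": 1},
    {"slide": [0,0,0.09],"delta_rot": [0,0,0],"fingers": 1},
    {"slide": [0,0,0],"delta_rot": [0,0,0],"fingers": 1},
    {"slide": [0,0,0],"delta_rot": [0,0,0],"fingers": 1}
  ]
}}

```text
time_s: 3.18
tcp_pos: [0.4359, 0.0829, 0.0353]
eef_rot: [-180.0, -0.0, 0.1]
contact_force: [0.7, -0.0, -0.5]
gripper_width: 0.0877
gripper_force: 0.0
```

{"method": "play_rows", "body": {
  "rows": [
    {"slide": [0,0,0],"delta_rot": [0,0,0],"fingers": -1},
    {"slide": [0,0,0],"delta_rot": [0,0,0],"fingers": -1},
    {"slide": [0,0,0],"delta_rot": [0,0,0],"fingers": -1},
    {"slide": [0,0,0],"delta_rot": [0,0,0],"fingers": -1},
    {"slide": [0,0,0],"delta_rot": [0,0,0],"fingers": -1},
    {"slide": [0,0,0],"delta_rot": [0,0,0],"fingers": -1}
  ]
}}

```text
time_s: 3.92
tcp_pos: [0.4353, 0.0823, 0.0347]
eef_rot: [180.0, 0.0, 0.0]
contact_force: [-1.0, -1.8, 3.2]
gripper_width: 0.0412
gripper_force: 25.0
```

{"method": "play_rows", "body": {
  "rows": [
    {"slide": [0,0,-0.1],"delta_rot": [0,0,0],"fingers": -1},
    {"slide": [0,0,-0.27],"delta_rot": [0,0,0],"fingers": -1},
    {"slide": [0,0,-0.3],"delta_rot": [0,0,0],"fingers": -1},
    {"slide": [0,0.2,0],"delta_rot": [0,0,0],"fingers": -1},
    {"slide": [0.02,0.3,0],"delta_rot": [0,0,0],"fingers": -1},
    {"slide": [0.02,0.35,0],"delta_rot": [0,0,0],"fingers": -1},
    {"slide": [0.02,0.35,0],"delta_rot": [0,0,0],"fingers": -1},
    {"slide": [0.02,0.35,0],"delta_rot": [0,0,0],"fingers": -1}
  ]
}}

```text
time_s: 4.92
tcp_pos: [0.4476, -0.1513, 0.1351]
eef_rot: [-180.0, -0.0, 0.1]
contact_force: [0.1, 0.2, -2.0]
gripper_width: 0.0414
gripper_force: 25.0
```

{"method": "play_rows", "body": {
  "rows": [
    {"slide": [0,0.35,0],"delta_rot": [0,0,0],"fingers": -1},
    {"slide": [0,0.35,0],"delta_rot": [0,0,0],"fingers": -1},
    {"slide": [0,0.25,0],"delta_rot": [0,0,0],"fingers": -1},
    {"slide": [0,0,0.2],"delta_rot": [0,0,0],"fingers": -1},
    {"slide": [0,0,0.2],"delta_rot": [0,0,0],"fingers": -1},
    {"slide": [0,0,0],"delta_rot": [0,0,0],"fingers": -1},
    {"slide": [0,0,0],"delta_rot": [0,0,0],"fingers": -1}
  ]
}}

```text
time_s: 5.8
tcp_pos: [0.4484, -0.2925, 0.076]
eef_rot: [180.0, -0.0, 0.1]
contact_force: [0.0, -0.2, -0.2]
gripper_width: 0.041
gripper_force: 25.0
```

```bash
python3 - <<'E'
from m import *
s=r.get_state();print(s['tcp_pos'],s['gripper_width'])
c=cap('wrist','w2')
R=((172,120,80),(8,255,255))
print(proj(c,(.4454,-.2927,.003)))
z=s['tcp_pos'][2]+.0153
print('tool pt',proj(c,s['tcp_pos']-[0,0,-.0153]))
E
```

```text
[ 0.44837649 -0.29245941  0.07598805] 0.04098660636447611
(np.float64(316.02977614729343), np.float64(209.87685724020025))
tool pt (np.float64(315.4646283360915), np.float64(267.1280083064852))
```

View pics/w2.png

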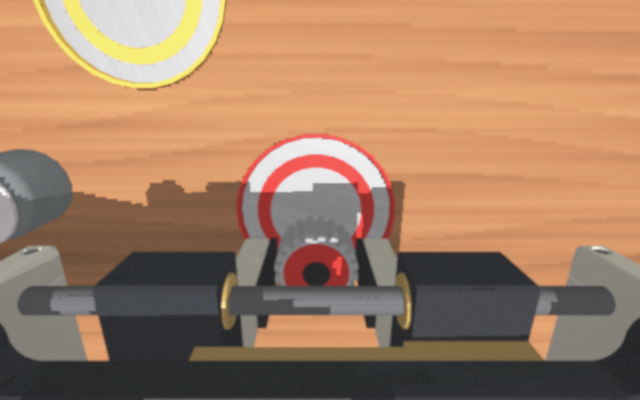

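The pinion is held upright at (316,272), about 3 mm towards the robot as allowed for. The dish centre projects to (316,210). I'll lower it and release.

{"method": "play_rows", "body": {
  "rows": [
    {"slide": [0,0,0.2],"delta_rot": [0,0,0],"fingers": -1},
    {"slide": [0,0,0.12],"delta_rot": [0,0,0],"fingers": -1},
    {"slide": [0,0,0.06],"delta_rot": [0,0,0],"fingers": -1},
    {"slide": [0,0,0.03],"delta_rot": [0,0,0],"fingers": -1},
    {"slide": [0,0,0],"delta_rot": [0,0,0],"fingers": -1},
    {"slide": [0,0,0],"delta_rot": [0,0,0],"fingers": 0.27},
    {"slide": [0,0,0],"delta_rot": [0,0,0],"fingers": 0.27},
    {"slide": [0,0,0],"delta_rot": [0,0,0],"fingers": 0.27}
  ]
}}

```text
time_s: 6.85
tcp_pos: [0.448, -0.2924, 0.014]
eef_rot: [180.0, -0.0, 0.0]
contact_force: [0.8, 0.9, -0.1]
gripper_width: 0.0553
gripper_force: 0.0
```

{"method": "play_rows", "body": {
  "rows": [
    {"slide": [0,0,-0.15],"delta_rot": [0,0,0],"fingers": 0.27},
    {"slide": [0,0,-0.35],"delta_rot": [0,0,0],"fingers": 1},
    {"slide": [0,0,-0.35],"delta_rot": [0,0,0],"fingers": 1},
    {"slide": [0.2,-0.3,0],"delta_rot": [0,0,0],"fingers": 1},
    {"slide": [0.25,-0.38,0],"delta_rot": [0,0,0],"fingers": 1},
    {"slide": [0.25,-0.38,0],"delta_rot": [0,0,0],"fingers": 1},
    {"slide": [0.2,-0.38,0],"delta_rot": [0,0,0],"fingers": 1},
    {"slide": [0.2,-0.38,0],"delta_rot": [0,0,0],"fingers": 1}
  ]
}}

```text
time_s: 7.85
tcp_pos: [0.6052, -0.0303, 0.1415]
eef_rot: [180.0, -0.0, 0.1]
contact_force: [1.4, -0.6, 0.8]
gripper_width: 0.0876
gripper_force: 0.0
```

{"method": "play_rows", "body": {
  "rows": [
    {"slide": [0.16,-0.29,0],"delta_rot": [0,0,0],"fingers": 1},
    {"slide": [0,0,0],"delta_rot": [0,0,0],"fingers": 1},
    {"slide": [0,0,0],"delta_rot": [0,0,0],"fingers": 1}
  ]
}}

```text
time_s: 8.22
tcp_pos: [0.628, 0.0114, 0.1409]
eef_rot: [180.0, 0.0, 0.1]
contact_force: [0.5, -0.2, -0.4]
gripper_width: 0.0879
gripper_force: 0.0
```

```bash
python3 - <<'E'
from m import *
s=r.get_state();print(s['tcp_pos'])
c=cap('wrist')
R=((172,120,80),(8,255,255)); B=((100,130,60),(125,255,255)); Y=((22,110,110),(34,255,255))
print(proj(c,(.6375,.0244,.05)))
u,v=map(int,proj(c,(.6375,.0244,.05)))
print(blob(c,*B,(u-45,v-45,u+45,v+45),.05),blob(c,*Y,(u-55,v-55,u+55,v+55),.024))
t=cap('top')
print('pinion',blob(t,*R,(436,268,464,296),.029)); # inside ring
cv2.imwrite('pics/crop2.png',np.hstack([cv2.resize(c['image'][v-70:v+70,u-70:u+70],(400,400)),cv2.resize(t['image'][250:315,417:482],(400,400))]))
E
```

```text
[0.62801339 0.01143882 0.14086911]
(np.float64(299.4687938896246), np.float64(187.051175676723))
(array([298.7, 184.3]), array([47.2, 47.7]), array([0.6398, 0.025 ])) (array([302.8, 175.3]), array([52.5, 56.8]), array([0.6403, 0.0228]))
pinion (array([452.9, 282.7]), array([14.8, 15.1]), array([ 0.4458, -0.2934]))
```

View pics/crop2.png

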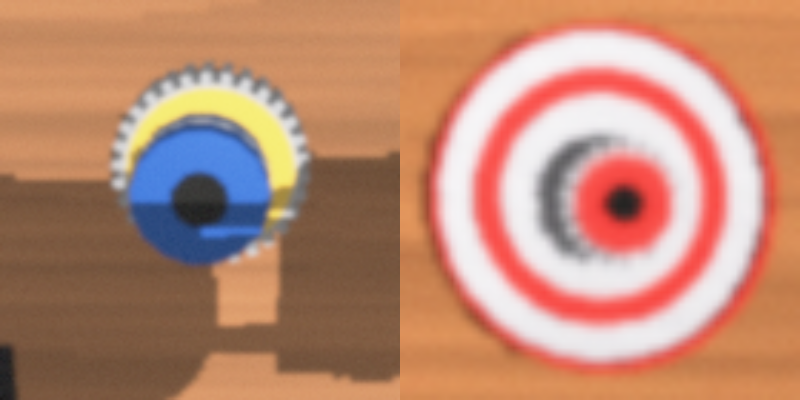

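The pinion is in the middle of the red dish (within about 1 mm). The coupling is at crop (200,200) on the gear, at about (0.639,0.0247). I'll descend.

{"method": "play_rows", "body": {
  "rows": [
    {"slide": [0.073,-0.089,0],"delta_rot": [0,0,0],"fingers": 1},
    {"slide": [0,0,0.2],"delta_rot": [0,0,0],"fingers": 1},
    {"slide": [0,0,0.25],"delta_rot": [0,0,0],"fingers": 1},
    {"slide": [0,0,0.2],"delta_rot": [0,0,0],"fingers": 1},
    {"slide": [0,0,0.063],"delta_rot": [0,0,0],"fingers": 1},
    {"slide": [0,0,0],"delta_rot": [0,0,0],"fingers": 1},
    {"slide": [0,0,0],"delta_rot": [0,0,0],"fingers": 1}
  ]
}}

```text
time_s: 9.2
tcp_pos: [0.6405, 0.0249, 0.0358]
eef_rot: [-180.0, -0.1, 0.1]
contact_force: [0.4, 0.3, 0.9]
gripper_width: 0.0878
gripper_force: 0.0
```

{"method": "play_rows", "body": {
  "rows": [
    {"slide": [0,0,0],"delta_rot": [0,0,0],"fingers": -1},
    {"slide": [0,0,0],"delta_rot": [0,0,0],"fingers": -1},
    {"slide": [0,0,0],"delta_rot": [0,0,0],"fingers": -1},
    {"slide": [0,0,0],"delta_rot": [0,0,0],"fingers": -1},
    {"slide": [0,0,0],"delta_rot": [0,0,0],"fingers": -1},
    {"slide": [0,0,0],"delta_rot": [0,0,0],"fingers": -1}
  ]
}}

```text
time_s: 9.95
tcp_pos: [0.6394, 0.0247, 0.0342]
eef_rot: [180.0, 0.0, 0.0]
contact_force: [0.3, -0.0, -0.2]
gripper_width: 0.0393
gripper_force: 25.0
```

{"method": "play_rows", "body": {
  "rows": [
    {"slide": [0,0,-0.1],"delta_rot": [0,0,0],"fingers": -1},
    {"slide": [0,0,-0.27],"delta_rot": [0,0,0],"fingers": -1},
    {"slide": [0,0,-0.3],"delta_rot": [0,0,0],"fingers": -1},
    {"slide": [-0.15,-0.2,0],"delta_rot": [0,0,0],"fingers": -1},
    {"slide": [-0.2,-0.3,0],"delta_rot": [0,0,0],"fingers": -1},
    {"slide": [-0.2,-0.3,0],"delta_rot": [0,0,0],"fingers": -1},
    {"slide": [-0.2,-0.3,0],"delta_rot": [0,0,0],"fingers": -1},
    {"slide": [-0.2,-0.3,0],"delta_rot": [0,0,0],"fingers": -1}
  ]
}}

```text
time_s: 10.95
tcp_pos: [0.4957, 0.236, 0.1359]
eef_rot: [-180.0, -0.1, 0.0]
contact_force: [1.2, 0.9, -1.6]
gripper_width: 0.0394
gripper_force: 25.0
```

{"method": "play_rows", "body": {
  "rows": [
    {"slide": [-0.2,-0.3,0],"delta_rot": [0,0,0],"fingers": -1},
    {"slide": [-0.029,-0.049,0.2],"delta_rot": [0,0,0],"fingers": -1},
    {"slide": [0,0,0.2],"delta_rot": [0,0,0],"fingers": -1},
    {"slide": [0,0,0],"delta_rot": [0,0,0],"fingers": -1},
    {"slide": [0,0,0],"delta_rot": [0,0,0],"fingers": -1},
    {"slide": [0,0,0],"delta_rot": [0,0,0],"fingers": -1}
  ]
}}

```text
time_s: 11.7
tcp_pos: [0.4632, 0.2874, 0.0763]
eef_rot: [-179.9, -0.1, 0.0]
contact_force: [-0.4, 1.3, -1.5]
gripper_width: 0.0392
gripper_force: 25.0
```

```bash
python3 - <<'E'
from m import *
s=r.get_state();print(s['tcp_pos'],s['gripper_width'])
c=cap('wrist','w3')
print('hole if at tcp',proj(c,s['tcp_pos']-[0,0,-.0158]),'dish',proj(c,(.4626,.287,.003)))
E
```

```text
[0.46315501 0.28737218 0.07629533] 0.03919422440214959
hole if at tcp (np.float64(315.39583601580034), np.float64(267.62162584726195)) dish (np.float64(316.41977489929855), np.float64(206.8206255852121))
```

View pics/w3.png

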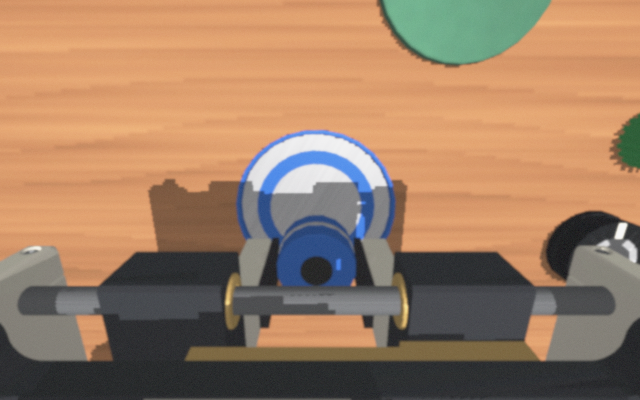

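The coupling is held upright at (316,269). The dish is centred ahead at u≈316. I'll lower it, release, then go back to the gear.

{"method": "play_rows", "body": {
  "rows": [
    {"slide": [0,0,0.2],"delta_rot": [0,0,0],"fingers": -1},
    {"slide": [0,0,0.12],"delta_rot": [0,0,0],"fingers": -1},
    {"slide": [0,0,0.06],"delta_rot": [0,0,0],"fingers": -1},
    {"slide": [0,0,0.035],"delta_rot": [0,0,0],"fingers": -1},
    {"slide": [0,0,0],"delta_rot": [0,0,0],"fingers": -1},
    {"slide": [0,0,0],"delta_rot": [0,0,0],"fingers": 0.25},
    {"slide": [0,0,0],"delta_rot": [0,0,0],"fingers": 0.25},
    {"slide": [0,0,0],"delta_rot": [0,0,0],"fingers": 0.25}
  ]
}}

```text
time_s: 12.75
tcp_pos: [0.4624, 0.2871, 0.0128]
eef_rot: [-180.0, -0.0, 0.0]
contact_force: [-0.5, -0.2, 0.9]
gripper_width: 0.0543
gripper_force: 0.0
```

{"method": "play_rows", "body": {
  "rows": [
    {"slide": [0,0,-0.15],"delta_rot": [0,0,0],"fingers": 0.25},
    {"slide": [0,0,-0.35],"delta_rot": [0,0,0],"fingers": 1},
    {"slide": [0,0,-0.35],"delta_rot": [0,0,0],"fingers": 1},
    {"slide": [0.1,0.2,0],"delta_rot": [0,0,0],"fingers": 1},
    {"slide": [0.2,0.35,0],"delta_rot": [0,0,0],"fingers": 1},
    {"slide": [0.2,0.35,0],"delta_rot": [0,0,0],"fingers": 1},
    {"slide": [0.2,0.35,0],"delta_rot": [0,0,0],"fingers": 1},
    {"slide": [0.2,0.35,0],"delta_rot": [0,0,0],"fingers": 1}
  ]
}}

```text
time_s: 13.75
tcp_pos: [0.5984, 0.0453, 0.1403]
eef_rot: [-180.0, -0.0, 0.1]
contact_force: [-0.2, 0.6, -0.0]
gripper_width: 0.0875
gripper_force: 0.0
```

{"method": "play_rows", "body": {
  "rows": [
    {"slide": [0.2,0.15,0],"delta_rot": [0,0,0],"fingers": 1},
    {"slide": [0,0,0],"delta_rot": [0,0,0],"fingers": 1},
    {"slide": [0,0,0],"delta_rot": [0,0,0],"fingers": 1}
  ]
}}

```text
time_s: 14.12
tcp_pos: [0.627, 0.0245, 0.1396]
eef_rot: [-180.0, 0.0, 0.0]
contact_force: [-0.5, -0.7, 0.3]
gripper_width: 0.0875
gripper_force: 0.0
```

```bash
python3 - <<'E'
from m import *
s=r.get_state();print(s['tcp_pos'])
c=cap('wrist')
B=((100,130,60),(125,255,255)); Y=((22,110,60),(34,255,255))
u,v=map(int,proj(c,(.64,.021,.024)))
print(u,v,blob(c,*Y,(u-55,v-55,u+55,v+55),.024))
t=cap('top')
print('coup',proj(t,(.4626,.287,.029)),blob(t,*B,(155,252,181,281),.029))
cv2.imwrite('pics/crop3.png',np.hstack([cv2.resize(c['image'][v-60:v+60,u-60:u+60],(400,400)),cv2.resize(t['image'][235:300,138:203],(400,400))]))
E
```

```text
[0.62702284 0.02449675 0.13962459]
319 174 (array([317.2, 175.6]), array([55.3, 57.4]), array([0.6394, 0.0233]))
coup (np.float64(167.44223613764393), np.float64(268.00000709187134)) (array([172.6, 267.7]), array([13.2, 16.7]), array([0.4634, 0.2767]))
```

View pics/crop3.png

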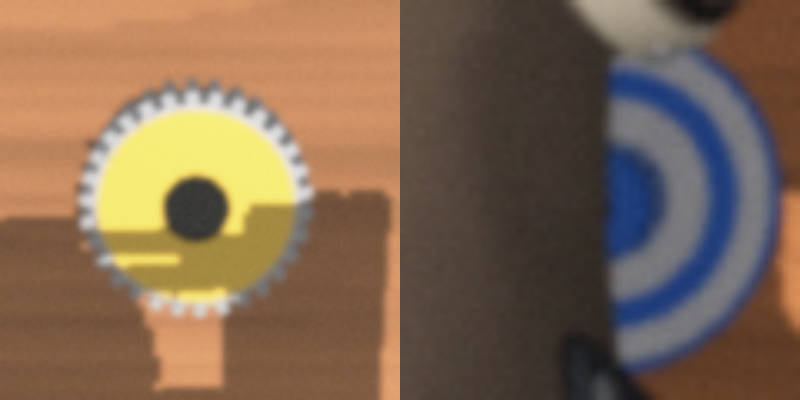

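The gear is clear of everything, centred at crop (196,208), about (0.639,0.023). The arm half hides the coupling in the top view, so I'll check it again later.

{"method": "play_rows", "body": {
  "rows": [
    {"slide": [0.08,0.011,0],"delta_rot": [0,0,0],"fingers": 1},
    {"slide": [0,0,0.2],"delta_rot": [0,0,0],"fingers": 1},
    {"slide": [0,0,0.25],"delta_rot": [0,0,0],"fingers": 1},
    {"slide": [0,0,0.2],"delta_rot": [0,0,0],"fingers": 1},
    {"slide": [0,0,0.15],"delta_rot": [0,0,0],"fingers": 1},
    {"slide": [0,0,0.074],"delta_rot": [0,0,0],"fingers": 1},
    {"slide": [0,0,0],"delta_rot": [0,0,0],"fingers": 1},
    {"slide": [0,0,0],"delta_rot": [0,0,0],"fingers": 1}
  ]
}}

```text
time_s: 15.22
tcp_pos: [0.6404, 0.0232, 0.01]
eef_rot: [-180.0, -0.1, 0.1]
contact_force: [-0.5, 0.7, 0.7]
gripper_width: 0.0874
gripper_force: 0.0
```

{"method": "play_rows", "body": {
  "rows": [
    {"slide": [0,0,0],"delta_rot": [0,0,0],"fingers": -1},
    {"slide": [0,0,0],"delta_rot": [0,0,0],"fingers": -1},
    {"slide": [0,0,0],"delta_rot": [0,0,0],"fingers": -1},
    {"slide": [0,0,0],"delta_rot": [0,0,0],"fingers": -1},
    {"slide": [0,0,0],"delta_rot": [0,0,0],"fingers": -1}
  ],
  "squeeze": 35
}}

```text
time_s: 15.85
tcp_pos: [0.6397, 0.0229, 0.0092]
eef_rot: [-180.0, -0.0, 0.1]
contact_force: [-0.6, 0.5, 4.1]
gripper_width: 0.0592
gripper_force: 35.0
```

{"method": "play_rows", "body": {
  "rows": [
    {"slide": [0,0,-0.1],"delta_rot": [0,0,0],"fingers": -1},
    {"slide": [0,0,-0.2],"delta_rot": [0,0,0],"fingers": -1},
    {"slide": [0,0,-0.2],"delta_rot": [0,0,0],"fingers": -1},
    {"slide": [-0.056,0.2,0],"delta_rot": [0,0,0],"fingers": -1},
    {"slide": [-0.06,0.3,0],"delta_rot": [0,0,0],"fingers": -1},
    {"slide": [-0.1,0.3,0],"delta_rot": [0,0,0],"fingers": -1},
    {"slide": [-0.1,0.3,0],"delta_rot": [0,0,0],"fingers": -1},
    {"slide": [0,0.248,0],"delta_rot": [0,0,0],"fingers": -1}
  ]
}}

```text
time_s: 16.85
tcp_pos: [0.5906, -0.1808, 0.0844]
eef_rot: [-180.0, 0.1, 0.0]
contact_force: [1.1, -0.9, -4.5]
gripper_width: 0.059
gripper_force: 35.0
```

{"method": "play_rows", "body": {
  "rows": [
    {"slide": [0,0,0],"delta_rot": [0,0,0],"fingers": -1},
    {"slide": [0,0,0],"delta_rot": [0,0,0],"fingers": -1},
    {"slide": [0,0,0],"delta_rot": [0,0,0],"fingers": -1}
  ]
}}

```text
time_s: 17.23
tcp_pos: [0.5923, -0.1785, 0.084]
eef_rot: [-180.0, 0.0, 0.1]
contact_force: [-0.2, 0.3, -3.2]
gripper_width: 0.0592
gripper_force: 35.0
```

```bash
python3 - <<'E'
from m import *
s=r.get_state();print(s['tcp_pos'],s['gripper_width'])
c=cap('wrist'); B=((100,130,60),(125,255,255)); 
Y=((22,110,60),(34,255,255))
print('hole if at tcp',proj(c,s['tcp_pos']+[0,0,.0148]),'dish',proj(c,(.5923,-.1793,.003)))
t=cap('top')
print('coup',blob(t,*B,(155,252,184,281),.029),'want',proj(t,(.4626,.287,.029)))
cv2.imwrite('pics/crop4.png',np.hstack([c['image'][100:350,160:480],cv2.resize(t['image'][235:300,138:203],(250,250))]))
E
```

```text
[ 0.59229481 -0.17854107  0.08401312] 0.05923854830274056
hole if at tcp (np.float64(315.4510137292627), np.float64(266.62305842617155)) dish (np.float64(316.76899440073475), np.float64(202.55025856519615))
coup (array([169.1, 267.9]), array([18.1, 20.3]), array([0.4628, 0.2836])) want (np.float64(167.44223613764393), np.float64(268.00000709187134))
```

View pics/crop4.png

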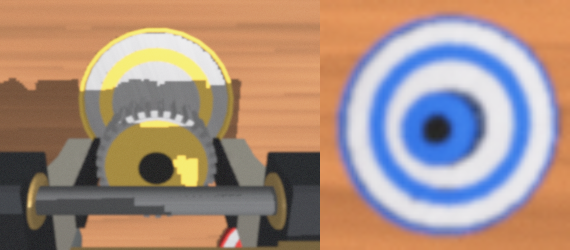

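The coupling sits in the middle of the blue dish (within about 2 mm). The gear is held level over the yellow dish. I'll lower it.

{"method": "play_rows", "body": {
  "rows": [
    {"slide": [0,0.004,0.2],"delta_rot": [0,0,0],"fingers": -1},
    {"slide": [0,0,0.15],"delta_rot": [0,0,0],"fingers": -1},
    {"slide": [0,0,0.08],"delta_rot": [0,0,0],"fingers": -1},
    {"slide": [0,0,0.04],"delta_rot": [0,0,0],"fingers": -1},
    {"slide": [0,0,0],"delta_rot": [0,0,0],"fingers": -1},
    {"slide": [0,0,0],"delta_rot": [0,0,0],"fingers": 0.6},
    {"slide": [0,0,0],"delta_rot": [0,0,0],"fingers": 0.6},
    {"slide": [0,0,0],"delta_rot": [0,0,0],"fingers": 0.6}
  ]
}}

```text
time_s: 18.32
tcp_pos: [0.5929, -0.18, 0.0142]
eef_rot: [180.0, -0.1, 0.1]
contact_force: [-0.1, -0.4, 0.8]
gripper_width: 0.0704
gripper_force: 0.0
```

{"method": "play_rows", "body": {
  "rows": [
    {"slide": [0,0,-0.15],"delta_rot": [0,0,0],"fingers": 0.6},
    {"slide": [0,0,-0.35],"delta_rot": [0,0,0],"fingers": 1},
    {"slide": [0,0,-0.35],"delta_rot": [0,0,0],"fingers": 1},
    {"slide": [-0.1,-0.2,0],"delta_rot": [0,0,0],"fingers": 1},
    {"slide": [-0.2,-0.3,0],"delta_rot": [0,0,0],"fingers": 1},
    {"slide": [-0.2,-0.3,0],"delta_rot": [0,0,0],"fingers": 1},
    {"slide": [-0.2,-0.3,0],"delta_rot": [0,0,0],"fingers": 1},
    {"slide": [-0.2,-0.3,0],"delta_rot": [0,0,0],"fingers": 1}
  ]
}}

```text
time_s: 19.32
tcp_pos: [0.4563, 0.0311, 0.1414]
eef_rot: [-180.0, -0.1, 0.0]
contact_force: [0.8, 0.6, -0.5]
gripper_width: 0.0879
gripper_force: 0.0
```

{"method": "play_rows", "body": {
  "rows": [
    {"slide": [-0.2,-0.3,0],"delta_rot": [0,0,0],"fingers": 1},
    {"slide": [0,0,0],"delta_rot": [0,0,0],"fingers": 1},
    {"slide": [0,0,0],"delta_rot": [0,0,0],"fingers": 1},
    {"slide": [0,0,0],"delta_rot": [0,0,0],"fingers": 1}
  ]
}}

```text
time_s: 19.82
tcp_pos: [0.4276, 0.0742, 0.1409]
eef_rot: [180.0, -0.0, -0.0]
contact_force: [-0.8, -0.3, -0.7]
gripper_width: 0.0876
gripper_force: 0.0
```

```bash
python3 - <<'E'
from m import *
s=r.get_state();print(s['tcp_pos'],s['eef_rot'])
c=cap('wrist')
u,v=map(int,proj(c,(.432,.075,.024))); print(u,v)
np.save('w5.npy',c,allow_pickle=True)
h=cv2.cvtColor(c['image'],cv2.COLOR_BGR2HSV)[v-60:v+60,u-60:u+60]
t=cap('top'); Y=((22,110,60),(34,255,255))
print('gear',blob(t,*Y,(385,199,410,224),.027),'want',proj(t,(.5923,-.1793,.027)))
cv2.imwrite('pics/crop5.png',np.hstack([cv2.resize(c['image'][v-60:v+60,u-60:u+60],(480,480)),cv2.resize(t['image'][178:243,364:429],(320,480))]))
E
```

```text
[0.4275799  0.07421901 0.14093467] [ 1.79996904e+02 -3.25142545e-03 -3.89273365e-02]
314 184
gear (array([398.7, 209.3]), array([22.6, 23.5]), array([ 0.593 , -0.1809])) want (np.float64(397.9783813356463), np.float64(209.6341814994056))
```

View pics/crop5.png

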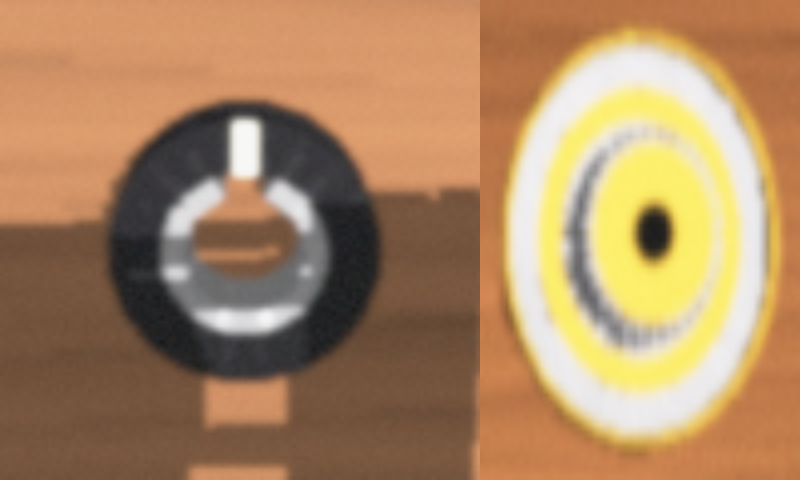

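The gear is in the middle of the yellow dish. The pulley's stripe is at crop (245,148) with its centre at about (244,240), so its yaw is near 0. Next I'll measure it.

```bash
python3 - <<'E'
from m import *
c=np.load('w5.npy',allow_pickle=True).item()
u,v=314,184
h=cv2.cvtColor(c['image'],cv2.COLOR_BGR2HSV)
m=cv2.inRange(h[v-35:v-12,u-12:u+12],(0,0,190),(180,60,255))
p=cv2.findNonZero(m)[:,0]+[u-12,v-35]
w=np.array([ray(c,x+.0,y+.0,.024) for x,y in p]); print(len(w),w.min(0),w.max(0),w.mean(0))
d=np.linalg.svd(w-w.mean(0))[2][0]; print('stripe yaw',np.degrees(np.arctan(d[1]/d[0])))
m=cv2.inRange(h[v-50:v+50,u-50:u+50],(0,0,0),(180,255,75))
cs,_=cv2.findContours(cv2.inRange(h[v-50:v+50,u-50:u+50,2],0,70),0,1); k=max(cs,key=cv2.contourArea)
e=cv2.fitEllipse(cv2.convexHull(k)); print(e, ray(c,e[0][0]+u-50,e[0][1]+v-50,.024))
E
```

```text
113 [0.44382999 0.06630085] [0.45866052 0.08443039] [0.45165948 0.07508525]
stripe yaw -7.156359196770521
((50.64565658569336, 50.62158203125), (67.43971252441406, 68.32342529296875), 172.53208923339844) [0.4315883  0.07525755]
```

{"method": "play_rows", "body": {
  "rows": [
    {"slide": [0.027,-0.007,0.1],"delta_rot": [0,0,0],"fingers": 1},
    {"slide": [0,0,0.2],"delta_rot": [0,0,0],"fingers": 1},
    {"slide": [0,0,0.25],"delta_rot": [0,0,0],"fingers": 1},
    {"slide": [0,0,0.2],"delta_rot": [0,0,0],"fingers": 1},
    {"slide": [0,0,0.1],"delta_rot": [0,0,0],"fingers": 1},
    {"slide": [0,0,0.055],"delta_rot": [0,0,0],"fingers": 1},
    {"slide": [0,0,0],"delta_rot": [0,0,0],"fingers": 1},
    {"slide": [0,0,0],"delta_rot": [0,0,0],"fingers": 1}
  ]
}}

```text
time_s: 20.92
tcp_pos: [0.4316, 0.0761, 0.0057]
eef_rot: [-180.0, -0.0, 0.0]
contact_force: [-0.2, -0.1, -0.3]
gripper_width: 0.0878
gripper_force: 0.0
```

{"method": "play_rows", "body": {
  "rows": [
    {"slide": [0,0,0],"delta_rot": [0,0,0],"fingers": -1},
    {"slide": [0,0,0],"delta_rot": [0,0,0],"fingers": -1},
    {"slide": [0,0,0],"delta_rot": [0,0,0],"fingers": -1},
    {"slide": [0,0,0],"delta_rot": [0,0,0],"fingers": -1},
    {"slide": [0,0,0],"delta_rot": [0,0,0],"fingers": -1}
  ],
  "squeeze": 35
}}

```text
time_s: 21.55
tcp_pos: [0.4311, 0.076, 0.0054]
eef_rot: [180.0, -0.0, 0.1]
contact_force: [-0.7, 0.1, 5.3]
gripper_width: 0.0596
gripper_force: 35.0
```

{"method": "play_rows", "body": {
  "rows": [
    {"slide": [0,0,-0.1],"delta_rot": [0,0,0],"fingers": -1},
    {"slide": [0,0,-0.27],"delta_rot": [0,0,0],"fingers": -1},
    {"slide": [0,0,-0.3],"delta_rot": [0,0,0],"fingers": -1},
    {"slide": [0,0,0],"delta_rot": [0,0,0.938],"fingers": -1},
    {"slide": [0,0,0],"delta_rot": [0,0,0.938],"fingers": -1},
    {"slide": [0,0,0],"delta_rot": [0,0,0.938],"fingers": -1},
    {"slide": [0,0,0],"delta_rot": [0,0,0.938],"fingers": -1},
    {"slide": [0,0,0],"delta_rot": [0,0,0.938],"fingers": -1}
  ]
}}

```text
time_s: 22.55
tcp_pos: [0.4305, 0.0758, 0.1051]
eef_rot: [180.0, 0.1, -21.6]
contact_force: [-0.1, -0.3, -3.1]
gripper_width: 0.0594
gripper_force: 35.0
```

{"method": "play_rows", "body": {
  "rows": [
    {"slide": [0.1,-0.25,0],"delta_rot": [0,0,0],"fingers": -1},
    {"slide": [0.1,-0.3,0],"delta_rot": [0,0,0],"fingers": -1},
    {"slide": [0.1,-0.3,0],"delta_rot": [0,0,0],"fingers": -1},
    {"slide": [0.1,-0.338,0],"delta_rot": [0,0,0],"fingers": -1},
    {"slide": [0,0,0],"delta_rot": [0,0,0],"fingers": -1},
    {"slide": [0,0,0],"delta_rot": [0,0,0],"fingers": -1},
    {"slide": [0,0,0],"delta_rot": [0,0,0],"fingers": -1}
  ]
}}

```text
time_s: 23.42
tcp_pos: [0.5513, 0.2191, 0.1053]
eef_rot: [180.0, 0.0, -21.5]
contact_force: [0.9, -0.8, -3.1]
gripper_width: 0.0595
gripper_force: 35.0
```

```bash
python3 - <<'E'
from m import *
s=r.get_state();print(s['tcp_pos'],s['eef_rot'],s['gripper_width'])
c=cap('wrist','w6'); np.save('w6.npy',c,allow_pickle=True)
print('shaft top',proj(c,(.6174,.1946,.044)),'base',proj(c,(.6174,.1946,.01)))
print('pulley top centre if at tcp',proj(c,s['tcp_pos']+[0,0,.0186]))
G=((50,60,20),(90,255,255)); print(blob(c,*G,(150,0,500,250),.01))
E
```

```text
[0.55133225 0.21908106 0.10530396] [ 1.79952246e+02  4.21521550e-02 -2.14810438e+01] 0.05947330438233336
shaft top (np.float64(313.23798574637584), np.float64(110.54122472840542)) base (np.float64(313.58530378475746), np.float64(107.53781365944731))
pulley top centre if at tcp (np.float64(315.19655554089286), np.float64(270.882513028379))
(array([311.8, 103.5]), array([142.8, 148.1]), array([0.6206, 0.1948]))
```

View pics/w6.png

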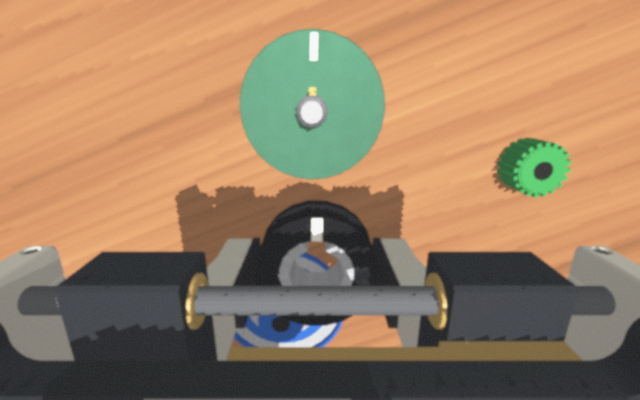

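```bash
python3 - <<'E'
from m import *
c=np.load('w6.npy',allow_pickle=True).item()
p=np.array([.5513,.2191,.1053]); a=np.radians(-21.48); tx=np.array([np.cos(a),np.sin(a)]); ty=np.array([np.sin(a),-np.cos(a)])
h=cv2.cvtColor(c['image'],cv2.COLOR_BGR2HSV)
m=cv2.inRange(h[10:195,220:400],(50,60,20),(90,255,255)); k=max(cv2.findContours(m,0,1)[0],key=cv2.contourArea)[:,0]+[220,10]
w=np.array([ray(c,*q,.01) for q in k],np.float32); cc,rr=cv2.minEnclosingCircle(w); print('base',cc,rr, 'fit',cv2.fitEllipse(w))
def whit(box,z):
    u0,v0,u1,v1=box; q=cv2.findNonZero(cv2.inRange(h[v0:v1,u0:u1],(0,0,185),(180,60,255)))[:,0]+[u0,v0]
    w=np.array([ray(c,*x,z) for x in q]); return q.mean(0),w.mean(0)
print('stripe',whit((300,25,330,66),.01))
sq,sw=whit((298,96,328,124),.044); print('shaft top',sq,sw)
print('pulley stripe',whit((305,212,330,237),p[2]+.0186))
for b,n in((cc,'base'),(sw,'shaft')): print(n,'tool x,y',(np.array(b)-p[:2])@tx,(np.array(b)-p[:2])@ty)
ps=whit((305,212,330,237),p[2]+.0186)[1]-p[:2]; print('pstripe tool',ps@tx,ps@ty)
for f in(.029,.03): print(proj(c,[*(p[:2]+f*tx),p[2]+.0186]))
i=c['image'][150:350,240:390].astype(int); print(i[40:65,76].sum(1)//3)
E
```

```text
base (0.617079496383667, 0.19601403176784515) 0.053719352930784225 fit ((0.61722332239151, 0.1960827261209488), (0.1061781570315361, 0.10642722249031067), 66.14013671875)
stripe (array([313.48494983,  45.95652174]), array([0.65665383, 0.17914786]))
shaft top [311.3630137  111.31050228] [0.61737426 0.19592302]
pulley stripe (array([316.47142857, 226.5       ]), array([0.5728991 , 0.20995232]))
base tool x,y 0.06966434806233791 -0.002604358415110204
shaft tool x,y 0.06997196311123158 -0.0026275997759053218
pstripe tool 0.023448615048803433 0.0006032527025170847
(np.float64(315.16606219472413), np.float64(215.3783707676566))
(np.float64(315.1653817375603), np.float64(213.34263663815685))
[96 97 98 93 93 96 95 94 91 82 64 46 37 40 47 48 51 50 44 35 39 38 33 37
 33]
```

```bash
python3 - <<'E'
from m import *
c=np.load('w6.npy',allow_pickle=True).item(); d=np.load('w5.npy',allow_pickle=True).item()
p=np.array([.5513,.2191,.1053]); a=np.radians(-21.48); tx=np.array([np.cos(a),np.sin(a)])
for f in(.028,.03,.032): print(f,proj(c,[*(p[:2]+f*tx),p[2]-.0054]))
print(ray(d,315.4,153.5,.024),ray(d,315.4,161,.024),ray(d,315.4,168.5,.024))
i=d['image']; print(i[140:155,305].mean(1).astype(int), i[205:225,300].mean(1).astype(int))
for x in(.46,.4616,.463): print(proj(d,(x,.0755,.024)),proj(d,(x,.0755,0)))
E
```

```text
0.028 (np.float64(315.2602128412318), np.float64(200.3420938933443))
0.03 (np.float64(315.2593718135505), np.float64(196.75393923809872))
0.032 (np.float64(315.2585246863809), np.float64(193.1397617683288))
[0.45908937 0.07457694] [0.45261301 0.07458179] [0.44604219 0.07458672]
[151 149 151 150 155 154 154 156 154 143 110  71  41  41  40] [32 36 30 35 38 34 31 37 38 40 49 61 77 81 84 86 89 86 87 87]
(np.float64(314.3106339250581), np.float64(152.43671373633103)) (np.float64(314.4636448826476), np.float64(147.55644105044007))
(np.float64(314.30726265011856), np.float64(150.56325353760892)) (np.float64(314.4607833448477), np.float64(145.81724143824698))
(np.float64(314.3043028487851), np.float64(148.91845443523567)) (np.float64(314.45827170751926), np.float64(144.29070606704286))
```

Everything agrees: the key yaw is −23.1° and the pulley yaw about −22.9°. The pulley centre is about 2 mm towards the robot in the grip. I'll move over the shaft and descend to just above it.

{"method": "play_rows", "body": {
  "rows": [
    {"slide": [0.24,-0.0175,0],"delta_rot": [0,0,0],"fingers": -1},
    {"slide": [0.24,0,0],"delta_rot": [0,0,0],"fingers": -1},
    {"slide": [0,0,0],"delta_rot": [0,0,0],"fingers": -1},
    {"slide": [0,0,0.15],"delta_rot": [0,0,0],"fingers": -1},
    {"slide": [0,0,0.15],"delta_rot": [0,0,0],"fingers": -1},
    {"slide": [0,0,0],"delta_rot": [0,0,0],"fingers": -1},
    {"slide": [0,0,0],"delta_rot": [0,0,0],"fingers": -1}
  ]
}}

```text
time_s: 24.35
tcp_pos: [0.6203, 0.1962, 0.0618]
eef_rot: [-180.0, -0.0, -21.4]
contact_force: [-0.8, 0.1, -2.0]
gripper_width: 0.0595
gripper_force: 35.0
```

```bash
python3 - <<'E'
from m import *
s=r.get_state();print(s['tcp_pos'],s['eef_rot'],s['contact_force'])
c=cap('wrist')
print('target tcp',np.array([.6172,.196])+.002*np.array([.93,-.366]))
d=cap('scene'); u,v=map(int,proj(d,(.617,.196,.05)))
cv2.imwrite('pics/crop7.png',np.hstack([cv2.resize(c['image'][180:330,240:390],(400,400),interpolation=2),cv2.resize(d['image'][v-50:v+50,u-50:u+50],(400,400),interpolation=2)]))
E
```

```text
[0.62029445 0.19619839 0.06176731] [-1.79961249e+02 -4.85517084e-02 -2.14285581e+01] [-0.82512994  0.14476404 -1.95806507]
target tcp [0.61906  0.195268]
```

View pics/crop7.png

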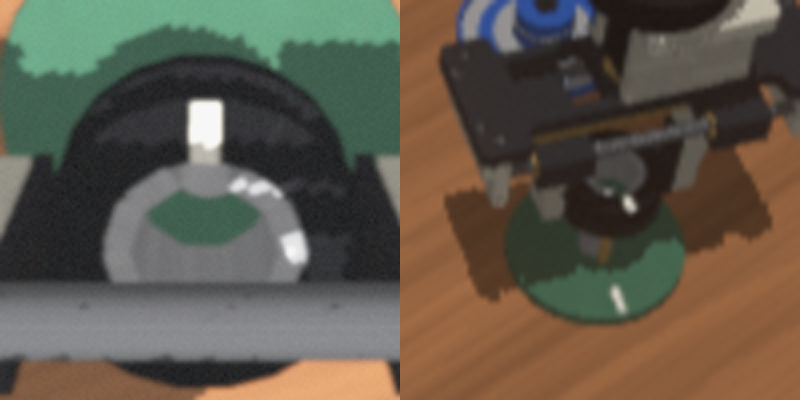

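The key and the pulley stripe point the same way in both views, and the bore is over the shaft. I'll lower it in small steps with force checks.

{"method": "play_rows", "body": {
  "rows": [
    {"slide": [-0.004,0.006,0.05],"delta_rot": [0,0,0],"fingers": -1},
    {"slide": [0,0,0.04],"delta_rot": [0,0,0],"fingers": -1},
    {"slide": [0,0,0.03],"delta_rot": [0,0,0],"fingers": -1},
    {"slide": [0,0,0],"delta_rot": [0,0,0],"fingers": -1},
    {"slide": [0,0,0],"delta_rot": [0,0,0],"fingers": -1}
  ]
}}

```text
time_s: 25.08
tcp_pos: [0.6194, 0.1955, 0.0427]
eef_rot: [-180.0, -0.0, -21.4]
contact_force: [-0.0, -0.8, -3.6]
gripper_width: 0.0597
gripper_force: 35.0
```

{"method": "play_rows", "body": {
  "rows": [
    {"slide": [0,0,0.03],"delta_rot": [0,0,0],"fingers": -1},
    {"slide": [0,0,0.02],"delta_rot": [0,0,0],"fingers": -1},
    {"slide": [0,0,0],"delta_rot": [0,0,0],"fingers": -1}
  ]
}}

```text
time_s: 25.45
tcp_pos: [0.619, 0.1952, 0.0347]
eef_rot: [180.0, 0.0, -21.5]
contact_force: [-0.4, 0.4, -2.7]
gripper_width: 0.0597
gripper_force: 35.0
```

{"method": "play_rows", "body": {
  "rows": [
    {"slide": [0,0,0.04],"delta_rot": [0,0,0],"fingers": -1},
    {"slide": [0,0,0.04],"delta_rot": [0,0,0],"fingers": -1},
    {"slide": [0,0,0.03],"delta_rot": [0,0,0],"fingers": -1},
    {"slide": [0,0,0.015],"delta_rot": [0,0,0],"fingers": -1},
    {"slide": [0,0,0],"delta_rot": [0,0,0],"fingers": -1},
    {"slide": [0,0,0],"delta_rot": [0,0,0],"fingers": -1}
  ]
}}

```text
time_s: 26.2
tcp_pos: [0.6194, 0.1954, 0.0166]
eef_rot: [-180.0, -0.0, -21.4]
contact_force: [0.7, -0.1, -2.7]
gripper_width: 0.0597
gripper_force: 35.0
```

{"method": "play_rows", "body": {
  "rows": [
    {"slide": [0,0,0.008],"delta_rot": [0,0,0],"fingers": -1},
    {"slide": [0,0,0.004],"delta_rot": [0,0,0],"fingers": -1},
    {"slide": [0,0,0],"delta_rot": [0,0,0],"fingers": -1},
    {"slide": [0,0,0],"delta_rot": [0,0,0],"fingers": -1}
  ]
}}

```text
time_s: 26.7
tcp_pos: [0.6194, 0.1955, 0.0154]
eef_rot: [-180.0, -0.0, -21.4]
contact_force: [-2.8, -0.7, 5.9]
gripper_width: 0.0595
gripper_force: 35.0
```

{"method": "play_rows", "body": {
  "rows": [
    {"slide": [0,0,0],"delta_rot": [0,0,0],"fingers": 0.7},
    {"slide": [0,0,0],"delta_rot": [0,0,0],"fingers": 0.7},
    {"slide": [0,0,0],"delta_rot": [0,0,0],"fingers": 0.7},
    {"slide": [0,0,-0.1],"delta_rot": [0,0,0],"fingers": 0.7},
    {"slide": [0,0,-0.3],"delta_rot": [0,0,0],"fingers": 1},
    {"slide": [0,0,-0.3],"delta_rot": [0,0,0],"fingers": 1},
    {"slide": [0,0,-0.1],"delta_rot": [0,0,0],"fingers": 1},
    {"slide": [-0.2,0,0],"delta_rot": [0,0,0],"fingers": 1}
  ]
}}

```text
time_s: 27.7
tcp_pos: [0.5928, 0.2065, 0.1367]
eef_rot: [-179.8, -0.1, -21.5]
contact_force: [-1.1, -0.3, -0.4]
gripper_width: 0.0875
gripper_force: 0.0
```

{"method": "play_rows", "body": {
  "rows": [
    {"slide": [-0.35,-0.1,-0.2],"delta_rot": [0,0,0],"fingers": 1},
    {"slide": [-0.35,-0.1,-0.2],"delta_rot": [0,0,0],"fingers": 1},
    {"slide": [0,0,0],"delta_rot": [0,0,0],"fingers": 1},
    {"slide": [0,0,0],"delta_rot": [0,0,0],"fingers": 1}
  ]
}}

```text
time_s: 28.2
tcp_pos: [0.5042, 0.2728, 0.1948]
eef_rot: [-180.0, 0.0, -21.4]
contact_force: [0.5, 0.6, 0.3]
gripper_width: 0.0874
gripper_force: 0.0
```

```bash
python3 - <<'E'
from m import *
s=r.get_state();print(s['tcp_pos'],s['time_s'])
t=cap('top'); d=cap('scene'); w=cap('wrist'); u,v=map(int,proj(d,(.617,.196,.03))); a,b=map(int,proj(w,(.617,.196,.03)));print(a,b)
a=min(max(a,80),560); b=min(max(b,80),320)
q=lambda i:cv2.resize(i,(400,300),interpolation=2)
cv2.imwrite('pics/fin.png',np.vstack([np.hstack([q(w['image'][b-60:b+60,a-80:a+80]),q(d['image'][v-45:v+45,u-60:u+60])]),cv2.resize(t['image'][60:310,130:490],(800,300*1),interpolation=2)]))
E
```

```text
[0.50420582 0.27277613 0.19477956] 28.2
348 31
```

View pics/fin.png

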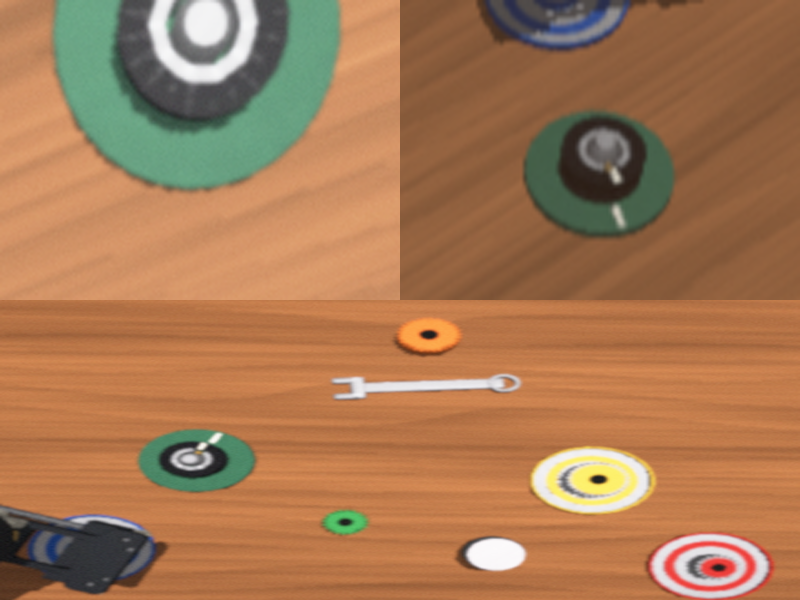

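The pulley is seated with its stripe in line with the base stripe; contact came exactly at base height. The parts are in their dishes, and the tin and spanner are untouched.

```bash
python3 -c "
from h import *
print(r.close_job())"
```

```text
the job is handed in; nothing more can be done
None
```

The job is handed in: the red, blue and yellow parts are each centred in the dish of their own colour to within about 2 mm, and the black pulley is fully seated on the arbor with its keyway over the key. The tin and spanner were not touched, and it took 28 s of the 115 s allowed.

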